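# Hold the bag clip open over the snack card

### The job

Take the red-and-yellow spring bag clip off its metal rest by squeezing its handles, and hold it gaping around the middle of the green card's top edge: one jaw well down on each side, in line with the card and touching it nowhere, so that I can slip a second card in. Finish while still holding it there squeezed open, neither let go nor put down; do not knock or clamp the green card hard, and leave its stand and everything else standing where they are.

Things in the scene. Friction and masses are not known exactly. Their poses are not given: they have to be found in the camera images.
- clip_centre (a point): Hinge pin, mid-height of the bag clip (70 g). y runs along the pin and jaw edges, x from the red half to the yellow half, z up to the handles; the frame is the red half's and tilts about y by half the opening. Start: clamped jaws-down over the top edge of the rest, pin axis 6 mm above that edge (the pin's radius). Jaws reach 35 mm below the pin. Squeeze along x, lift straight up
- jaw_red (a point): Centre of the red half's jaw tip bar (4 mm thick, 50 mm long along y, 6 mm tall), 32 mm below the pin when shut, 30 mm fully open. The red half's handle plate (34 mm wide along y, 4 mm thick) rises from 6 to 46 mm above the pin, on the same side as its jaw
- jaw_yellow (a point): The same point of the yellow half, which mirrors the red. On the rest the two handles splay as a V, 46 mm over their outer faces at the top; fully squeezed they stand parallel, 24 mm over their outer faces, each half having turned 0.26 rad the opposite way
- clip_arm (a joint): Opening of the clip, rad: 0 clamped on its rest (jaws 4 mm apart), -0.06 shut on nothing, 0.52 at the stop (handles parallel, jaws about 20 mm apart). Springs shut: squeezing 35 mm above the pin, 5 N on each handle starts to open it and 13 N holds it fully open
- rest_top (a point): Middle of the top edge of the clip rest: a fixed upright aluminium plate, 4 mm thick (x) and 80 mm wide (y), 85 mm above the counter, on a dark wooden base 60 x 100 x 18 mm. The axes are those of the plate, z up
- card_green: Stiff upright green card, 3 mm thick (x) and 100 mm wide (y), with orange rounds pictured on both faces, fixed in a pale wooden base 60 x 110 x 20 mm; loose on the counter, 0.6 kg in all. Origin at the centre of the base's underside, z up; the top edge is 105 mm up
- card_green_top (a point): Middle of the green card's top edge, 105 mm above the counter; x is normal to the card, y along its edge, z up
- card_blue: A like stand, with a blue card and yellow rounds; not to be used. Origin under its base
- spill_cup: Orange plastic spill-proof cup, 74 mm wide, 117 mm tall; bystander. Origin under its base
- measuring_cup: Aluminium measuring cup, 72 mm wide, 55 mm tall, with a flat handle reaching 90 mm from its axis; bystander. Origin under its base
- dish: White ceramic dish, 110 mm wide, 30 mm tall; bystander. Origin under its base
- wooden_spoon: Wooden spoon 220 mm long, lying; bystander
- nut_jar: Amber glass jar with a steel cap, 68 mm wide, 100 mm tall; bystander. Origin under its base
There are look-alikes about, which are no part of the job. What is shaped like the part that bears clip_centre but blue is not meant.

How it is judged (in metres and radians):
On the way:
1. the clip is lifted clear of its rest, held open (height (world z) of clip_centre above 0.135 m and value of joint clip_arm above 0.25 rad and contact force between the fingers and clip above 1 N), for 0.2 s.
At the end, for the whole second after the job is handed in: Fingers hold the clip at least 0.33 rad open, still; jaw tip centres at least 6 mm below the green card's top edge, one each side, 4 mm or more from its mid-plane; within 25 mm of the edge's middle, in line within 0.2 rad; clip and fingers touch the card with under 0.5 N; stand upright (value of joint clip_arm above 0.33 rad and contact force between the fingers and clip above 2 N and ((x of jaw_red in the frame of card_green_top above 0.004 m and x of jaw_yellow in the frame of card_green_top below -0.004 m) or (x of jaw_yellow in the frame of card_green_top above 0.004 m and x of jaw_red in the frame of card_green_top below -0.004 m)) and z of each of jaw_red, jaw_yellow in the frame of card_green_top below -0.006 m and y of clip_centre in the frame of card_green_top between -0.025 and 0.025 m and angle between the y axis of clip_centre and the y axis of card_green_top, either way round below 0.2 rad and contact force between each of clip, the fingers and card_green below 0.5 N and angle between card_green's own z axis and vertical below 0.05 rad and linear speed of clip below 0.03 m/s); the arm keeps its last pose, push and grip.
It fails at once if the clip presses, or clamps on, the green card with over 8 N (contact force between clip and card_green above 8 N).
It fails at once if the green card's stand is shifted by over 20 mm (distance of card_green from where it was at the start of the episode above 0.02 m).
It fails at once if the blue card, cup, measuring cup, dish, spoon or jar is moved by over 30 mm (distance of any of card_blue, spill_cup, measuring_cup, dish, wooden_spoon, nut_jar from where it was at the start of the episode above 0.03 m).
It also fails if it takes over 38 s, if anything falls off the work surface, if the arm or the gripper's body presses on something with over 40 N, if the wrist force passes 120 N, or if a joint passes its speed limit or range.

### The arm

A 6-joint arm with a two-finger parallel gripper is mounted at the origin on the work surface. World frame = base frame: x ahead of the robot, y to its left, z up, the work surface at z = 0. Lengths are in m, angles in degrees, forces in N, time in s.
With the tool pointing down it reaches from about 0.3 to 0.75 m from the base axis. Payload 8.5 kg.
Tool frame: the origin (TCP) lies midway between the tips of the shut fingers; the grasp point (between the pads) lies behind it (grasp_offset is the z of the grasp point in the tool frame, in m); z points along the fingers, y is the direction in which the jaws open and shut (so a half turn about z gives the same grasp; the last joint's range is limited). The gripper opens to 85 mm and grips with 20 to 120 N. Pads are 22 mm wide; open, the fingers measure 114 mm over their backs; the gripper's body (76 mm by 85 mm) begins 54 mm behind the grasp point. The pads swing forward as they close: fully open they stand 13 mm farther back than shut.
Start: joints at [-78.398, 21.807, 74.336, -0, 83.858, -12.336], TCP at [0.223, -0.503, 0.231] pointing down, gripper open.
Joint ranges: [-178.18, 178.18], [-50.72, 133.34], [12.68, 142.11], [-81.47, 261.47], [9.98, 163.14], [-165.26, 165.26]. Speed limits (degrees/s): [136.94, 136.94, 180, 180, 180, 180].

### API

Orientations are given as a 3x3 rotation matrix whose columns are the frame's x, y, z axes.
In Python, from rig import * gives the robot as it stands.
- The arm moves only by the shell command python3 -m pendant 'ROWS' [FORCE]. ROWS is JSON, one flat list of numbers, 7 for each row, row after row: the finger opening in mm, from 0 to 85.4, then the shift along the tool's x, y, z in units of 50 mm (1.0 is 50 mm), then the turn, a rotation vector about the tool's x, y, z in units of 8 degrees (1.0 is 8 degrees). In form: [hand, dx, dy, dz, wx, wy, wz, hand, dx, dy, dz, wx, wy, wz, ...]. A call has 1 to 12 rows; each row shifts and turns the commanded pose from where the row before left it, along the tool's axes as they then stand; what a row does not reach is not made up. A row lasts 1/10 s, in which the tool goes at most 50 mm and 8.59 degrees, less where a joint would pass 70% of its speed; a pose out of reach is approached as far as the arm can. A call is refused whole if a number of a shift passes 1 or a number of a turn 1, either way. A call with a gripper value outside its range is refused whole. The fingers move at their own pace and stop on an object; FORCE is the grip in N (left out, the last holds). Time passes only in rows, so rows that do not move let the fingers close. It gives the time, the measured TCP pose, the force and the opening at its end, in the units of the state.
- observe(): the state, without advancing time (a new reading comes with each control period).
- get_image(name): name is "side" or "top" or "wrist"; returns a dict with "frame" (480x640x3 uint8, red, green, blue), "depth" (480x640 float32, m along the optical axis (not along the pixel's ray), 0 where there is no reading), "K" (3x3 intrinsics, pixels), "k1" (the pictures are not rectified: a ray, as slopes to the right and down, at radius r is drawn at 1 + k1 r^2 times it, then the intrinsics apply), "rvec" (rotation vector, rad) and "tvec" (3), from world to camera coordinates, as OpenCV has them. Camera axes: x right, y down, z forward; pixel columns grow to the right and rows downward; lengths in m; the calibration is good to about 2 mm. A picture is of the moment at which its call begins.
- close_job(): hands the job in, once; it reports no verdict.
The state is a dict: "time_s": time; "q": joint angles; "qvel": joint speeds; "joint_efforts": joint torques, N m; "position": TCP position; "tool_rot": TCP orientation; "ft_force": force on the tool from outside, world axes, zero at the start; "wrist_torque": the same for the moment, N m; "grip_width": finger opening in m.
Only numpy, scipy, OpenCV 4.12 (cv2) and the standard library are available. Lean on these libraries where they do the work, as an engineer would, in place of code of your own. Each camera call takes 0.05 s, during which the arm holds its last target.

## Working session

There is one attempt and no reset: what is moved stays moved. The work goes in short steps, Python scripts to look and compute and a shell command to move; the robot and the scene stay as the last step left them, time stands still between calls to the robot, and variables do not carry over. Pictures are saved under pics/ and viewed, and the job is handed in when it is done.

```bash
mkdir -p pics; python3 - <<'E'
from rig import *
import cv2,numpy as np
s=observe();print(s)
for n in ["side","top","wrist"]:
    im=get_image(n);cv2.imwrite(f"pics/{n}0.png",im["frame"][:,:,::-1]);np.savez(f"{n}0.npz",**im)
    print(n,im["K"].tolist(),im["k1"],im["rvec"],im["tvec"])
E
```

```text
{'time_s': 0.0, 'q': array([-7.83966983e+01,  2.18414677e+01,  7.43846427e+01, -2.24820646e-05,
        8.38583396e+01, -1.23365256e+01]), 'qvel': array([ 0.06235344,  0.01986025,  0.05083084,  0.0361666 ,  0.05066512,
       -0.00104779]), 'joint_efforts': array([ 4.35930212e-05, -4.48463595e+01, -2.31279820e+01, -1.81061059e-04,
        4.74527740e-03, -1.88213323e-05]), 'position': array([ 0.22310844, -0.50239561,  0.23070796]), 'tool_rot': array([[ 9.13972143e-01,  4.05776827e-01, -2.96840325e-04],
       [ 4.05776814e-01, -9.13971057e-01,  1.44373069e-03],
       [ 3.14528992e-04, -1.43998055e-03, -9.99998914e-01]]), 'ft_force': array([ 0.34193686, -1.10773519,  0.60564334]), 'wrist_torque': array([-0.02612181,  0.03638096, -0.07137497]), 'grip_width': 0.0854084787696668}
side [[491.6126566372654, 0.0, 312.6323180851354], [0.0, 491.6126566372654, 239.9898587581825], [0.0, 0.0, 1.0]] -0.08409765909469226 [ 0.12122788 -2.91741595  1.07238235] [0.55557227 0.06493338 1.40039015]
top [[592.7669617787126, 0.0, 329.84432950489105], [0.0, 592.7669617787126, 247.7722898317357], [0.0, 0.0, 1.0]] 0.05378652797670879 [ 2.14532258 -2.19853585  0.13395177] [0.01859028 0.58500951 1.2535061 ]
wrist [[422.23237553338606, 0.0, 310.0703770858965], [0.0, 422.23237553338606, 242.6316857220571], [0.0, 0.0, 1.0]] -0.08891029461426092 [-2.40962266  1.56698714  0.24530534] [-0.55151757 -0.04009863  0.38120312]
```

View pics/top0.png

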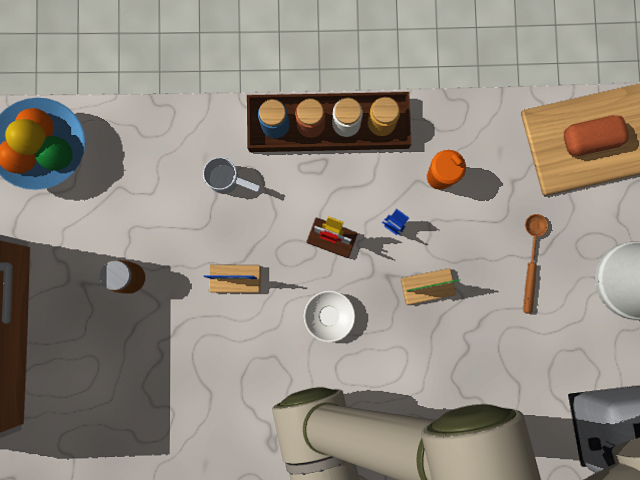

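View pics/side0.png

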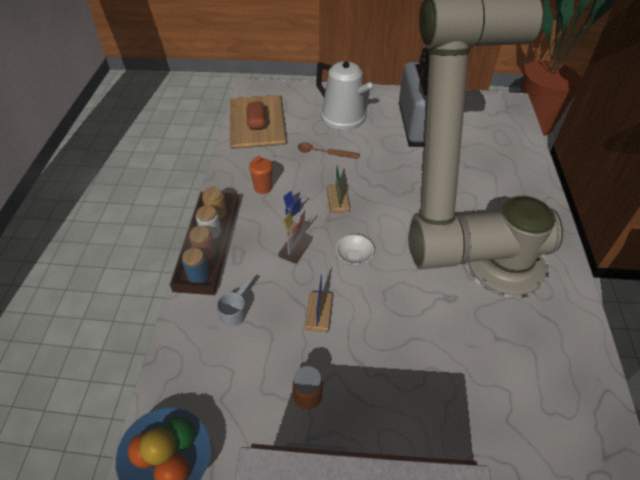

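View pics/wrist0.png

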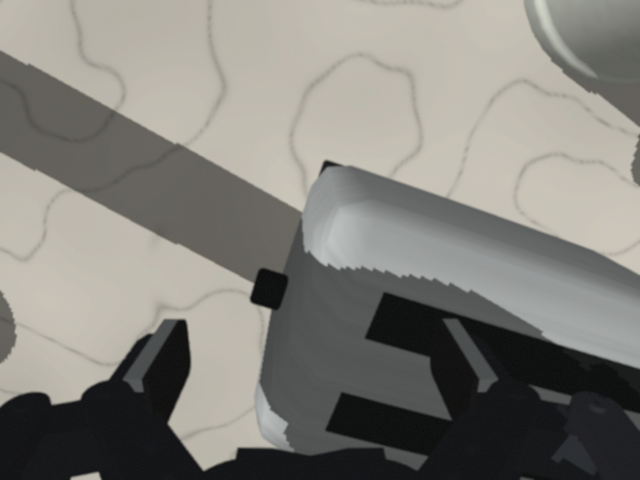

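The top view shows the candidates. The red-and-yellow clip on its dark base is at (333,232) and the blue look-alike clip is at (396,222). The green card is at (430,287) and the blue card at (233,278). I choose the first clip and the green card, and I'll check both in close crops.

```bash
cat > h.py <<'E'
import numpy as np,cv2
def load(n): return dict(np.load(n+".npz"))
def cam(im):
    R,_=cv2.Rodrigues(im["rvec"]); t=im["tvec"].reshape(3); return R,t,-R.T@t
def rays(im,px):
    px=np.asarray(px,float).reshape(-1,1,2)
    d=np.array([float(im["k1"]),0,0,0,0])
    u=cv2.undistortPoints(px,im["K"],d).reshape(-1,2)
    R,t,c=cam(im)
    return c,np.c_[u,np.ones(len(u))],R
def plane(im,px,z):
    c,u,R=rays(im,px); w=u@R; return c+w*((z-c[2])/w[:,2])[:,None]
def depthpts(im,px):
    px=np.asarray(px,int).reshape(-1,2); c,u,R=rays(im,px)
    z=im["depth"][px[:,1],px[:,0]]; return c+(u*z[:,None])@R
def proj(im,X):
    return cv2.projectPoints(np.asarray(X,float).reshape(-1,3),im["rvec"],im["tvec"],im["K"],np.array([float(im["k1"]),0,0,0,0]))[0].reshape(-1,2)
def mask(im,name):
    h=cv2.cvtColor(im["frame"],cv2.COLOR_RGB2HSV).astype(int);H,S,V=h[...,0],h[...,1],h[...,2]
    return {"red":((H<6)|(H>172))&(S>170)&(V>90),"yellow":(H>20)&(H<34)&(S>150)&(V>90),
     "green":(H>42)&(H<85)&(S>90)&(V>40)}[name]
E
python3 - <<'E'
from h import *
im=load("top0");f=im["frame"]
a=cv2.resize(f[205:265,295:385],None,fx=4.4,fy=4.4,interpolation=cv2.INTER_CUBIC)
b=cv2.resize(f[255:315,390:480],None,fx=4.4,fy=4.4,interpolation=cv2.INTER_CUBIC)
s=load("side0")["frame"]
c=cv2.resize(s[165:270,265:365],None,fx=3,fy=3,interpolation=cv2.INTER_CUBIC)
o=np.zeros((600,800,3),np.uint8);o[:264,:396]=a;o[:264,400:796]=b;o[270:585,:300]=c
cv2.imwrite("pics/crop0.png",o[:,:,::-1])
box=dict(clip=(300,210,365,262),green=(398,262,470,308))
for nm,col in [("clip","red"),("clip","yellow"),("green","green")]:
    x0,y0,x1,y1=box[nm];m=mask(im,col);mm=np.zeros_like(m);mm[y0:y1,x0:x1]=m[y0:y1,x0:x1]
    yx=np.argwhere(mm);p=depthpts(im,yx[:,::-1]);
    print(nm,col,len(yx),"med",np.median(p,0),"min",p.min(0),"max",p.max(0))
    hi=p[p[:,2]>p[:,2].max()-.012];print("  top",hi.mean(0),len(hi)); 
    if len(hi)>3:
        u,sv,v=np.linalg.svd(hi[:,:2]-hi[:,:2].mean(0));print("  dir",v[0],np.degrees(np.arctan2(v[0,1],v[0,0])),"ext",np.ptp((hi[:,:2]-hi[:,:2].mean(0))@v[0]))
E
```

```text
clip red 109 med [0.60234711 0.00833854 0.09989076] min [ 0.44582472 -0.01011498  0.01507249] max [0.61739274 0.02689168 1.30939234]
  top [0.44582472 0.02431636 1.30939234] 1
clip yellow 210 med [ 0.62423564 -0.00202308  0.10663768] min [ 0.44582472 -0.02084274  0.07203672] max [0.63673024 0.02431636 1.30939234]
  top [0.44582472 0.02431636 1.30939234] 1
green green 77 med [ 0.49807473 -0.21064716  0.10276956] min [ 0.48836642 -0.28012946 -0.00542174] max [ 0.51044409 -0.1575858   0.11031501]
  top [ 0.49844887 -0.21073913  0.1045736 ] 51
  dir [-0.17747582  0.98412516] 100.22276784789048 ext 0.0982508890915916
```

View pics/crop0.png

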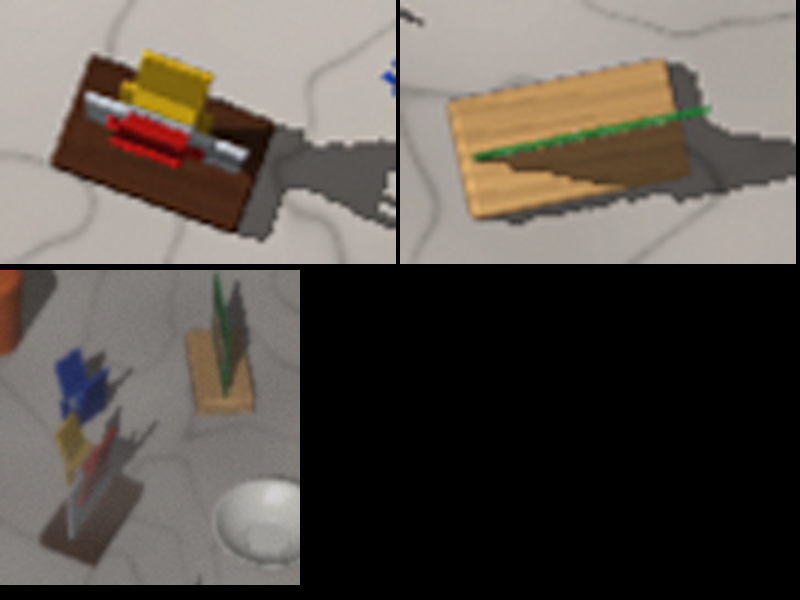

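```bash
cat > est.py <<'E'
from h import *
im=load("top0")
e=np.array([[314.3,227.7],[351.4,240.9]]);p=plane(im,e,0.085);print("plate",p,p.mean(0),np.linalg.norm(p[1]-p[0]),np.degrees(np.arctan2(*(p[0]-p[1])[[1,0]])))
E
python3 est.py; python3 -c "
import rig;print([k for k in dir(rig) if k[0]!='_'])
try: print(rig.grasp_offset)
except Exception as e: print(e)"; ls
```

```text
plate [[ 0.62233996  0.03642982  0.085     ]
 [ 0.59280222 -0.04013385  0.085     ]] [ 0.60757109 -0.00185201  0.085     ] 0.0820638416851183 68.90372713639401
['MotionError', 'close_job', 'get_image', 'grasp_offset', 'observe']
-0.0187
est.py
h.py
pics
side0.npz
top0.npz
wrist0.npz
```

```bash
python3 -m pendant '[85,0.4,-0.2,-0.2,0,0,0, 85,0.8,-0.44,-0.2,0,0,0, 85,0.8,-0.44,0,0,0,0, 85,0.8,-0.44,0,0,0,0, 85,0.8,-0.44,0,0,0,0, 85,0.8,-0.44,0,0,0,0, 85,0.8,-0.44,0,0,0,0, 85,0.8,-0.44,0,0,0,0, 85,0.8,-0.44,0,0,0,0, 85,0.8,-0.44,0,0,0,0, 85,0.8,-0.44,0,0,0,0, 85,0.8,-0.44,0,0,0,0]' 30
python3 -m pendant '[85,0.8,-0.4,0,0,0,0, 85,0.6,-0.4,0,0,0,0, 85,0.4,-0.2,0,0,0,0, 85,0,0,0,0,0,-0.5, 85,0,0,0,0,0,-1, 85,0,0,0,0,0,-1, 85,0,0,0,0,0,-1, 85,0,0,0,0,0,-1, 85,0,0,0,0,0,-1, 85,0,0,0,0,0,-0.4, 85,0,0,0,0,0,0, 85,0,0,0,0,0,0]'
python3 - <<'E'
from rig import *
from h import *
s=observe();print(s["time_s"],s["position"],s["tool_rot"].round(4).tolist(),s["q"].round(1))
im=get_image("wrist");np.savez("wrist1.npz",**im);cv2.imwrite("pics/wrist1.png",im["frame"][:,:,::-1])
R,t,c=cam(im);print("cam",c)
E
```

```text
time_s: 1.35
position: [0.5421, -0.0839, 0.2511]
tool_rot: [[0.914, 0.406, -0.0], [0.406, -0.914, 0.0], [-0.0, -0.0, -1.0]]
ft_force: [0.2, -1.5, 0.8]
grip_width: 0.0848
time_s: 2.55
position: [0.6033, -0.0035, 0.2511]
tool_rot: [[0.325, 0.946, -0.0], [0.946, -0.325, 0.0], [-0.0, -0.0, -1.0]]
ft_force: [-0.0, 0.6, -0.7]
grip_width: 0.085
2.55 [ 0.60325898 -0.00348012  0.25111565] [[0.3249, 0.9457, -0.0004], [0.9457, -0.3249, 0.0001], [-0.0001, -0.0004, -1.0]] [-11.6  26.6  63.2   0.   90.2   7.4]
cam [0.62884488 0.06767465 0.39477583]
```

View pics/wrist1.png

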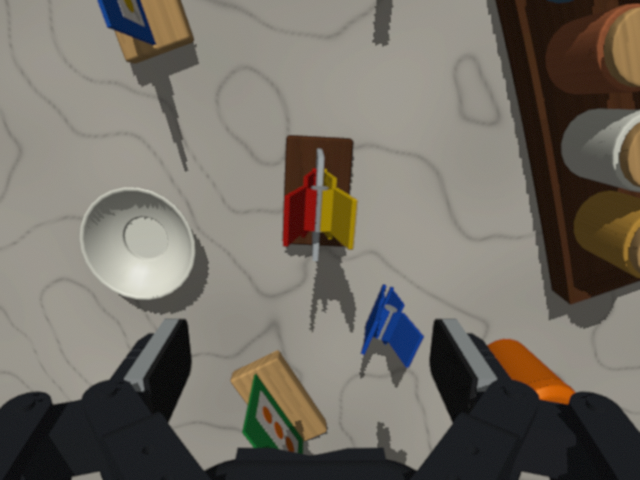

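The wrist view shows the clip at (320,205), red on the left and yellow on the right, with the plate running from (320,150) to (316,258). The blue look-alike is at (395,325) and the green card at (270,415). Now I'll take an accurate measurement.

```bash
python3 - <<'E'
from h import *
im=load("wrist1");f=im["frame"]
cv2.imwrite("pics/crop1.png",cv2.resize(f[125:275,260:380],None,fx=4,fy=4,interpolation=cv2.INTER_CUBIC)[:,:,::-1])
m={}
for col in ["red","yellow","green"]:
    k=mask(im,col).astype(np.uint8)
    if col!="green":
        k[:160]=0;k[260:]=0;k[:,:270]=0;k[:,370:]=0
    else: k[:350]=0;k[:,:230]=0;k[:,340:]=0
    yx=np.argwhere(k); r=cv2.minAreaRect(yx[:,::-1].astype(np.float32));print(col,len(yx),r,cv2.boxPoints(r).round(1).tolist())
    p=depthpts(im,yx[:,::-1]);print(p.min(0),p.max(0),np.median(p,0))
    hi=p[p[:,2]>p[:,2].max()-.008];print(" top",hi.mean(0),len(hi))
E
```

```text
red 893 ((299.51666259765625, 206.5005645751953), (30.849536895751953, 77.92339324951172), 1.9091522693634033) [[282.79998779296875, 244.89999389648438], [285.3999938964844, 167.0], [316.20001220703125, 168.10000610351562], [313.6000061035156, 246.0]]
[ 0.58522278 -0.01721553  0.01786938] [0.62884488 0.06767465 0.39477583] [0.60347404 0.008288   0.0991334 ]
 top [0.62884488 0.06767465 0.39477583] 2
yellow 1799 ((338.33819580078125, 208.60293579101562), (34.513427734375, 77.07998657226562), 4.398705005645752) [[318.20001220703125, 245.6999969482422], [324.1000061035156, 168.89999389648438], [358.5, 171.5], [352.6000061035156, 248.39999389648438]]
[ 0.60705323 -0.04652683  0.01775746] [0.63822139 0.06767465 0.39477583] [ 0.62506955 -0.00256858  0.10884346]
 top [0.62884488 0.06767465 0.39477583] 11
green 1320 ((264.07098388671875, 424.059814453125), (90.16553497314453, 44.81254577636719), 54.162349700927734) [[219.5, 400.6000061035156], [255.8000030517578, 374.3999938964844], [308.6000061035156, 447.5], [272.29998779296875, 473.70001220703125]]
[ 0.48778088 -0.25776339  0.0221597 ] [0.62884488 0.06767465 0.39477583] [ 0.49307403 -0.17454805  0.07763549]
 top [0.62884488 0.06767465 0.39477583] 6
```

View pics/crop1.png

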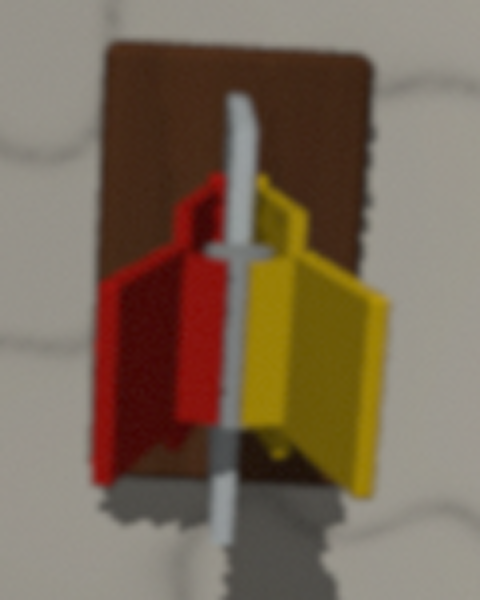

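```bash
python3 - <<'E'
from h import *
im=load("wrist1")
ang=lambda a,b:np.degrees(np.arctan2(a[1]-b[1],a[0]-b[0]))
p=plane(im,[[320,148.7],[315.5,260]],.085);print(p,p.mean(0),np.linalg.norm(p[0]-p[1]),ang(p[0],p[1]))
q=plane(im,[[285,195.7],[283.7,246.3],[357,200],[353,248.7]],.135);print(q,q.mean(0),ang(q[0],q[1]),ang(q[2],q[3]),np.linalg.norm(q[0]-q[1]),np.linalg.norm(q[0]-q[2]))
y0=np.array([.3249,.9457]);print("tool x ang",np.degrees(np.arctan2(.9457,.3249)))
E
```

```text
[[ 0.62660088  0.0394883   0.085     ]
 [ 0.59604445 -0.04030339  0.085     ]] [ 6.11322666e-01 -4.07544956e-04  8.50000000e-02] 0.08544244006984288 69.04552855419607
[[ 0.59706119  0.02372916  0.135     ]
 [ 0.5848974  -0.00724575  0.135     ]
 [ 0.63879481  0.00650361  0.135     ]
 [ 0.62686811 -0.02341628  0.135     ]] [ 6.11905377e-01 -1.07317873e-04  1.35000000e-01] 68.56015585584902 68.2667192634902 0.03327766264885043 0.04514880881948647
tool x ang 71.03958279615111
```

```bash
python3 -m pendant '[85,0,0,0,0,0,0.28, 85,0.11,0.12,0.3,0,0,0, 85,0,0,0.5,0,0,0, 85,0,0,0.5,0,0,0, 85,0,0,0.4,0,0,0, 85,0,0,0.2,0,0,0, 85,0,0,0,0,0,0, 85,0,0,0,0,0,0]'
python3 - <<'E'
from rig import *
from h import *
s=observe();print(s["time_s"],s["position"],s["tool_rot"].round(4).tolist(),s["q"].round(1))
im=get_image("wrist");np.savez("wrist2.npz",**im);cv2.imwrite("pics/wrist2.png",im["frame"][:,:,::-1])
R,t,c=cam(im);print("cam",c)
E
```

```text
time_s: 3.4
position: [0.6113, -0.0005, 0.1568]
tool_rot: [[0.36, 0.933, 0.001], [0.933, -0.36, -0.0], [0.0, 0.001, -1.0]]
ft_force: [0.1, 0.2, 0.5]
grip_width: 0.0853
3.4 [ 6.11343001e-01 -4.84142122e-04  1.56798142e-01] [[0.3599, 0.933, 0.0009], [0.933, -0.3599, -0.0001], [0.0002, 0.0009, -1.0]] [-11.1  31.3  71.    0.   77.7  10. ]
cam [0.63946526 0.06969237 0.30047564]
```

View pics/wrist2.png

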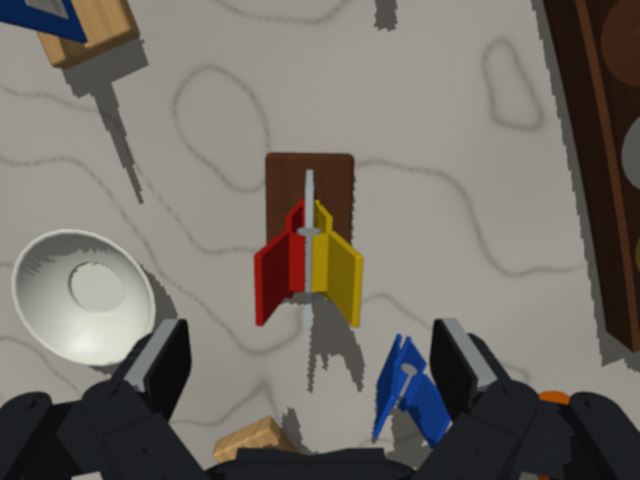

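The clip sits midway between the fingers (plate at column 309, fingers centred on 310). I'll check the clearance to the blue clip before going down.

```bash
python3 - <<'E'
from rig import *
from h import *
s=observe();Rt=s["tool_rot"];im=load("wrist2")
h=cv2.cvtColor(im["frame"],cv2.COLOR_RGB2HSV).astype(int)
m=(h[...,0]>108)&(h[...,0]<128)&(h[...,1]>150);m[:320]=0;m[:,:365]=0;m[:,460:]=0
p=depthpts(im,np.argwhere(m)[:,::-1]);p=p[(p[:,2]<.14)&(p[:,2]>-.01)]
l=(p-s["position"])@Rt;print("blue tool frame",np.percentile(l,1,0),np.percentile(l,99,0),"z max",np.percentile(p[:,2],99))
for c in ["red","yellow"]:
    m=mask(im,c);m[:190]=0;m[340:]=0;m[:,:240]=0;m[:,380:]=0
    p=depthpts(im,np.argwhere(m)[:,::-1]);p=p[(p[:,2]<.15)&(p[:,2]>.1)];l=(p-s["position"])@Rt;print(c,np.percentile(l,1,0),np.percentile(l,99,0))
E
```

```text
blue tool frame [-0.13967124  0.04524151  0.07882192] [-0.0964258   0.09065186  0.15100421] z max 0.0784614769028253
red [-0.01474738 -0.02287091  0.0220501 ] [ 0.01770493 -0.00274504  0.0571145 ]
yellow [-0.01577303  0.00286553  0.02244787] [0.01704857 0.02246802 0.05710534]
```

```bash
python3 -m pendant '[85,0.01,0,0.4,0,0,0, 85,0.01,0,0.4,0,0,0, 85,0,0,0.2,0,0,0, 85,0,0,0,0,0,0, 60,0,0,0,0,0,0, 50,0,0,0,0,0,0, 45,0,0,0,0,0,0, 40,0,0,0,0,0,0, 35,0,0,0,0,0,0, 30,0,0,0,0,0,0, 25,0,0,0,0,0,0, 20,0,0,0,0,0,0]' 30
python3 -m pendant '[16,0,0,0,0,0,0, 16,0,0,0,0,0,0, 16,0,0,0,0,0,0, 16,0,0,0,0,0,0, 16,0,0,0,0,0,0]'
python3 - <<'E'
from rig import *
from h import *
im=get_image("wrist");np.savez("wrist3.npz",**im);cv2.imwrite("pics/wrist3.png",im["frame"][:,:,::-1])
E
```

```text
time_s: 4.65
position: [0.6131, 0.0, 0.1097]
tool_rot: [[0.36, 0.933, 0.007], [0.933, -0.36, -0.001], [0.001, 0.007, -1.0]]
ft_force: [-0.4, 0.1, 14.4]
grip_width: 0.0233
time_s: 5.15
position: [0.6131, 0.0, 0.1097]
tool_rot: [[0.36, 0.933, 0.007], [0.933, -0.36, -0.001], [0.001, 0.007, -1.0]]
ft_force: [-0.9, -0.1, 14.2]
grip_width: 0.0231
```

View pics/wrist3.png

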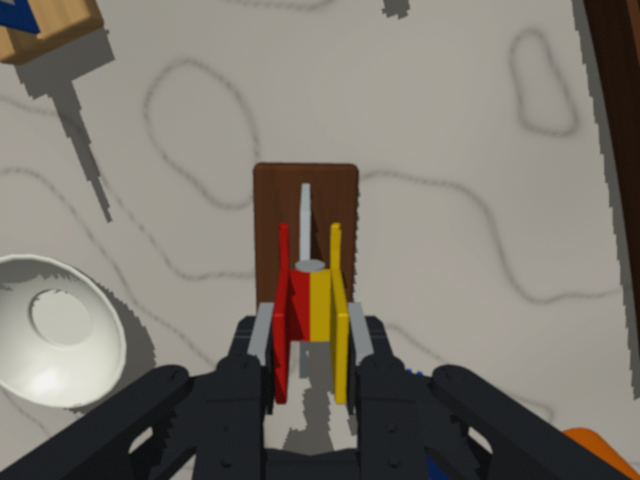

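Both handles are squeezed parallel at a 23 mm opening, with the pads at rows 300–400. I'll lift straight up.

```bash
python3 -m pendant '[16,0,0,-0.1,0,0,0, 16,0,0,-0.15,0,0,0, 16,0,0,-0.2,0,0,0, 16,0,0,-0.2,0,0,0, 16,0,0,-0.2,0,0,0, 16,0,0,-0.2,0,0,0, 16,0,0,-0.2,0,0,0, 16,0,0,-0.2,0,0,0, 16,0,0,-0.2,0,0,0, 16,0,0,-0.2,0,0,0, 16,0,0,-0.15,0,0,0, 16,0,0,0,0,0,0]'
python3 - <<'E'
from rig import *
from h import *
s=observe();print(s["time_s"],s["position"],s["tool_rot"].round(4).tolist(),s["q"].round(1))
for n in ["wrist","side","top"]:
    im=get_image(n);np.savez(n+"4.npz",**im);cv2.imwrite(f"pics/{n}4.png",im["frame"][:,:,::-1])
im=load("side4");cv2.imwrite("pics/side4c.png",cv2.resize(im["frame"][130:290,230:400],None,fx=3.5,fy=3.5)[:,:,::-1])
E
```

```text
time_s: 6.4
position: [0.6116, 0.0003, 0.2076]
tool_rot: [[0.36, 0.933, 0.002], [0.933, -0.36, -0.0], [0.0, 0.002, -1.0]]
ft_force: [-1.0, 0.7, -1.1]
grip_width: 0.0231
6.4 [6.11625264e-01 3.49412610e-04 2.07553488e-01] [[0.36, 0.933, 0.002], [0.933, -0.36, -0.0004], [0.0003, 0.002, -1.0]] [-11.   28.9  66.4  -0.   84.6  10.1]
```

View pics/wrist4.png

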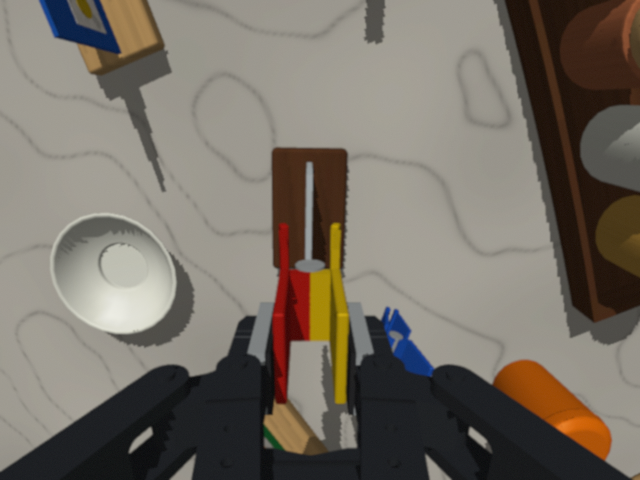

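View pics/side4c.png

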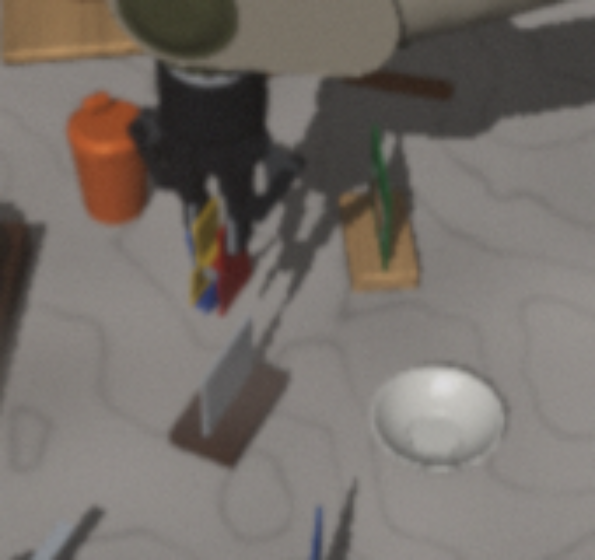

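View pics/top4.png

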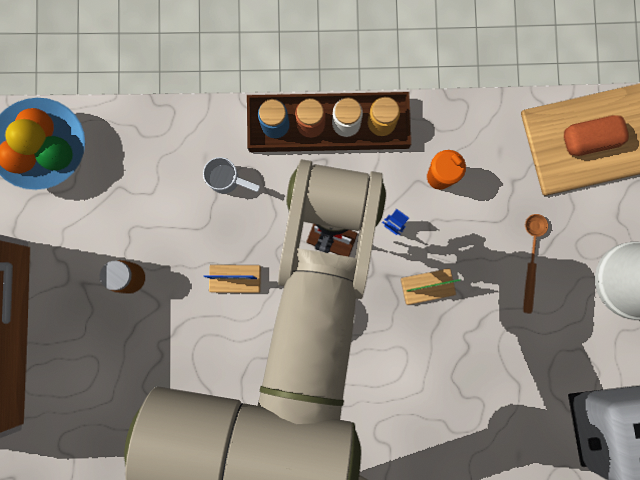

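The clip is held open and clear of the rest, with its pin at about z 0.189, and everything else is still in place. I'll move to a viewing pose near the green card and turn into line with it.

```bash
python3 -m pendant '[16,-0.1,0,-0.2,0,0,0, 16,-0.3,0,-0.3,0,0,0, 16,-0.5,0,-0.3,0,0,0, 16,-0.5,0,0,0,0,0, 16,-0.5,0,0,0,0,0, 16,-0.6,0,0,0,0,0, 16,-0.6,0,0,0,0,0, 16,-0.6,-0.1,0,0,0,0, 16,-0.6,0,0,0,0,0, 16,-0.5,0,0,0,0,0, 16,-0.4,0,0,0,0,0, 16,-0.2,0,0,0,0,0]'
python3 -m pendant '[16,0,0,0,0,0,-0.3, 16,0,0,0,0,0,-0.5, 16,0,0,0,0,0,-0.6, 16,0,0,0,0,0,-0.6, 16,0,0,0,0,0,-0.6, 16,0,0,0,0,0,-0.6, 16,0,0,0,0,0,-0.5, 16,0,0,0,0,0,-0.2, 16,0,0,0,0,0,0, 16,0,0,0,0,0,0]'
python3 - <<'E'
from rig import *
from h import *
s=observe();print(s["time_s"],s["position"],s["tool_rot"].round(4).tolist(),s["q"].round(1))
for n in ["wrist","side"]:
    im=get_image(n);np.savez(n+"5.npz",**im);cv2.imwrite(f"pics/{n}5.png",im["frame"][:,:,::-1])
E
```

```text
time_s: 7.75
position: [0.5083, -0.2519, 0.2475]
tool_rot: [[0.362, 0.932, 0.001], [0.932, -0.362, -0.001], [-0.001, 0.001, -1.0]]
ft_force: [-1.1, 0.5, -1.2]
grip_width: 0.0233
time_s: 8.75
position: [0.5093, -0.2497, 0.2466]
tool_rot: [[-0.174, 0.985, 0.0], [0.985, 0.174, -0.0], [-0.0, 0.0, -1.0]]
ft_force: [-0.5, 0.9, -0.6]
grip_width: 0.0234
8.75 [ 0.50933549 -0.24969131  0.24660331] [[-0.1741, 0.9847, 0.0002], [0.9847, 0.1741, -0.0002], [-0.0002, 0.0002, -1.0]] [-38.1  23.   69.9   0.   87.1 -48.1]
```

View pics/wrist5.png

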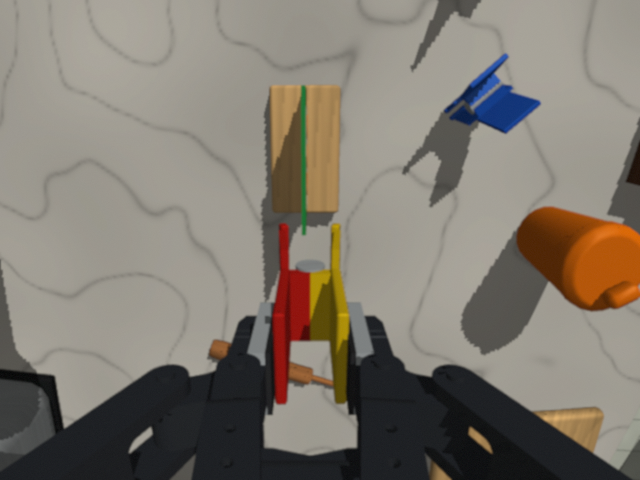

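The wrist view shows the green card's edge running almost straight up the image at column 304, rows 86–234, with the whole edge clear ahead of the clip. Next I'll measure it.

```bash
python3 - <<'E'
from rig import *
from h import *
s=observe();Rt=s["tool_rot"];im=load("wrist5")
m=mask(im,"green");m[:70]=0;m[245:]=0;m[:,:285]=0;m[:,325:]=0
yx=np.argwhere(m);print(len(yx),yx.min(0),yx.max(0))
pts=[]
for r in range(yx[:,0].min(),yx[:,0].max()+1,10):
    c=yx[yx[:,0]==r,1];print(r,c.min(),c.max(),end=" | ")
r0,r1=yx[:,0].min(),yx[:,0].max()+0.5
# right side of the green = ? print both edges; fit line to mean and use plane 0.105
L=cv2.fitLine(yx[:,::-1].astype(np.float32),cv2.DIST_L2,0,.01,.01).ravel();print(L)
f=lambda r:(L[2]+(r-L[3])*L[0]/L[1],r)
p=plane(im,[f(r0),f(r1)],.105);d=p[0]-p[1];print(p,p.mean(0),np.linalg.norm(d),np.degrees(np.arctan2(d[1],d[0])),"toolx",np.degrees(np.arctan2(Rt[1,0],Rt[0,0])))
print("rel tool (m)",(p.mean(0)-s["position"])@Rt,"ends",(p-s["position"])@Rt)
q=depthpts(im,yx[:,::-1]);q=q[(q[:,2]>.097)&(q[:,2]<.115)];print("depth",len(q),q.mean(0),((q-s["position"])@Rt).mean(0),np.ptp(q[:,1]))
# base rectangle check
print("finger/clip mid: handle inner/outer cols", [ (c, np.argwhere(mask(im,c)[300:330,:])[:,1].min()+0, np.argwhere(mask(im,c)[380:395,250:360])[:,1].min()+250,np.argwhere(mask(im,c)[380:395,250:360])[:,1].max()+250) for c in ("red","yellow")])
E
```

```text
705 [ 86 301] [234 306]
86 302 304 | 96 301 305 | 106 301 305 | 116 301 305 | 126 301 305 | 136 301 305 | 146 301 304 | 156 301 305 | 166 301 305 | 176 301 305 | 186 301 305 | 196 301 305 | 206 301 305 | 216 302 306 | 226 302 305 | [3.1696067e-03 9.9999499e-01 3.0303262e+02 1.5886525e+02]
[[ 0.48906625 -0.16190105  0.105     ]
 [ 0.50619574 -0.25981874  0.105     ]] [ 0.49763099 -0.2108599   0.105     ] 0.09940469546544317 99.92278141434957 toolx 100.04623556695813
rel tool (m) [ 0.04028554 -0.00474649  0.14143703] ends [[ 0.08998777 -0.0046394   0.14143481]
 [-0.0094167  -0.00485359  0.14143925]]
depth 625 [ 0.49717308 -0.20707483  0.10590616] [ 0.04409241 -0.00453707  0.1405307 ] 0.09754092817622542
finger/clip mid: handle inner/outer cols [('red', np.int64(273), np.int64(275), np.int64(287)), ('yellow', np.int64(311), np.int64(339), np.int64(344))]
```

```bash
python3 -m pendant '[16,0.1,-0.03,0,0,0,0, 16,0.2,-0.03,0.1,0,0,0.01, 16,0.2,-0.03,0.2,0,0,0, 16,0.2,0,0.3,0,0,0, 16,0.1,0,0.3,0,0,0, 16,0,0,0.2,0,0,0, 16,0,0,0.1,0,0,0, 16,0,0,0,0,0,0, 16,0,0,0,0,0,0]'
python3 - <<'E'
from rig import *
from h import *
s=observe();print(s["time_s"],s["position"],s["tool_rot"].round(4).tolist(),s["q"].round(1))
for n in ["wrist","side"]:
    im=get_image(n);np.savez(n+"6.npz",**im);cv2.imwrite(f"pics/{n}6.png",im["frame"][:,:,::-1])
im=load("side6");cv2.imwrite("pics/side6c.png",cv2.resize(im["frame"][120:240,270:390],None,fx=5,fy=5,interpolation=cv2.INTER_CUBIC)[:,:,::-1])
Rt=s["tool_rot"];im=load("wrist6")
m=mask(im,"green");m[:,:285]=0;m[:,335:]=0;m[300:]=0
p=depthpts(im,np.argwhere(m)[:,::-1]);p=p[(p[:,2]>.09)&(p[:,2]<.115)];l=(p-s["position"])@Rt;print("card",l.mean(0),l[:,0].max())
for c in ["red","yellow"]:
    m=mask(im,c);m[:200]=0;m[420:]=0;m[:,:260]=0;m[:,360:]=0
    p=depthpts(im,np.argwhere(m)[:,::-1]);l=(p-s["position"])@Rt;l=l[np.abs(l[:,2])<.06];print(c,np.percentile(l,[1,50,99],0).round(4).tolist())
E
```

```text
time_s: 9.75
position: [0.4982, -0.2114, 0.1868]
tool_rot: [[-0.174, 0.985, 0.001], [0.985, 0.174, -0.001], [-0.001, 0.001, -1.0]]
ft_force: [0.2, 0.2, -0.9]
grip_width: 0.0235
9.75 [ 0.49816762 -0.21138187  0.18675148] [[-0.1737, 0.9848, 0.0007], [0.9848, 0.1737, -0.0005], [-0.0006, 0.0006, -1.0]] [-35.5  23.   80.2  -0.   76.8 -45.5]
card [ 0.025919  -0.0005746  0.0809341] 0.051190656148279404
red [[-0.0157, -0.0135, -0.0289], [0.0067, -0.0085, 0.0059], [0.0227, -0.001, 0.0457]]
yellow [[-0.0042, 0.0003, -0.0287], [0.0138, 0.0092, 0.0091], [0.0235, 0.0131, 0.0468]]
```

View pics/wrist6.png

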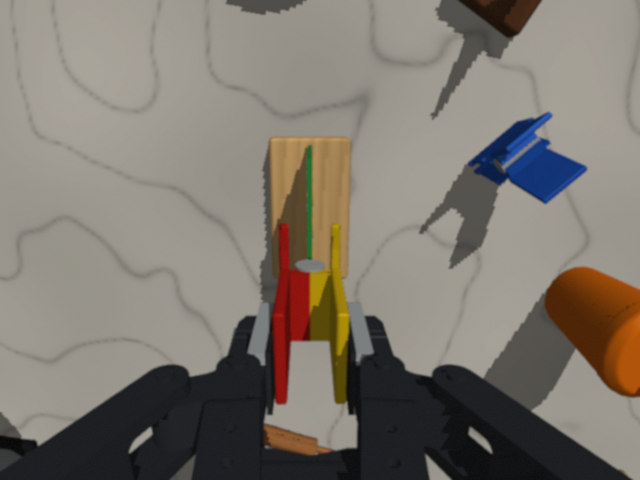

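View pics/side6c.png

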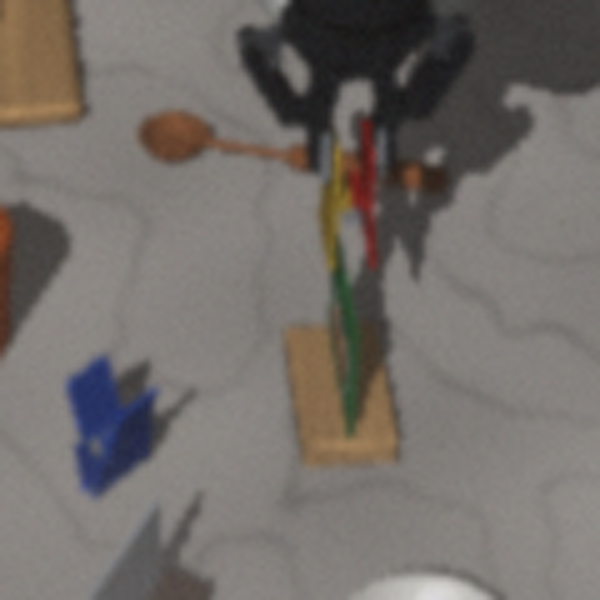

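The clip is centred over the card: the card lies 0.6 mm off the tool's mid-plane, in line with it, and directly beneath the jaws in the side view. The handle tops put the pin 17–19 mm below the TCP, so I'll lower the TCP to z 0.138.

```bash
python3 -m pendant '[16,0,-0.01,0.05,0,0,0, 16,0,0,0.1,0,0,0, 16,0,0,0.1,0,0,0, 16,0,0,0.1,0,0,0, 16,0,0,0.1,0,0,0, 16,0,0,0.1,0,0,0, 16,0,0,0.1,0,0,0, 16,0,0,0.1,0,0,0, 16,0,0,0.1,0,0,0, 16,0,0,0.07,0,0,0, 16,0,0,0.05,0,0,0, 16,0,0,0,0,0,0]'
python3 -m pendant '[16,0,0,0,0,0,0, 16,0,0,0,0,0,0, 16,0,0,0,0,0,0]'
python3 - <<'E'
from rig import *
from h import *
s=observe();print(s["time_s"],s["position"],s["tool_rot"].round(4).tolist(),s["ft_force"])
for n in ["wrist","side","top"]:
    im=get_image(n);np.savez(n+"7.npz",**im);cv2.imwrite(f"pics/{n}7.png",im["frame"][:,:,::-1])
im=load("side7");cv2.imwrite("pics/side7c.png",cv2.resize(im["frame"][130:220,295:385],None,fx=6.5,fy=6.5,interpolation=cv2.INTER_CUBIC)[:,:,::-1])
Rt=s["tool_rot"];im=load("wrist7")
m=mask(im,"green");m[:,:285]=0;m[:,335:]=0;m[300:]=0
p=depthpts(im,np.argwhere(m)[:,::-1]);p=p[(p[:,2]>.09)&(p[:,2]<.115)];l=(p-s["position"])@Rt;print("card",l.mean(0),l.max(0))
for c in ["red","yellow"]:
    m=mask(im,c);m[:200]=0;m[420:]=0;m[:,:260]=0;m[:,360:]=0
    p=depthpts(im,np.argwhere(m)[:,::-1]);l=(p-s["position"])@Rt;l=l[np.abs(l[:,2])<.06];print(c,np.percentile(l,[1,50,99],0).round(4).tolist())
E
```

```text
time_s: 11.05
position: [0.4974, -0.2111, 0.1375]
tool_rot: [[-0.174, 0.985, -0.0], [0.985, 0.174, 0.0], [0.0, -0.0, -1.0]]
ft_force: [-0.2, 0.6, -1.1]
grip_width: 0.023
time_s: 11.35
position: [0.4976, -0.2112, 0.138]
tool_rot: [[-0.174, 0.985, 0.0], [0.985, 0.174, -0.0], [-0.0, 0.0, -1.0]]
ft_force: [-0.1, -0.1, -1.4]
grip_width: 0.0229
11.35 [ 0.49755882 -0.21122831  0.13802351] [[-0.174, 0.9848, 0.0004], [0.9848, 0.174, -0.0003], [-0.0003, 0.0003, -1.0]] [-0.142326   -0.08898431 -1.3755421 ]
card [3.28332408e-02 5.68667200e-05 3.23858047e-02] [0.0509042  0.00119031 0.0473546 ]
red [[-0.0158, -0.0135, -0.029], [0.0068, -0.0086, 0.0051], [0.0225, -0.001, 0.0457]]
yellow [[-0.0025, 0.0002, -0.0288], [0.014, 0.0092, 0.009], [0.0235, 0.0131, 0.0469]]
```

View pics/wrist7.png

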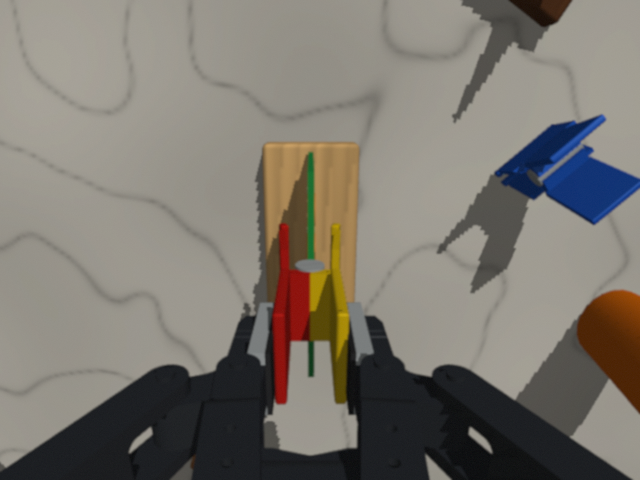

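View pics/side7c.png

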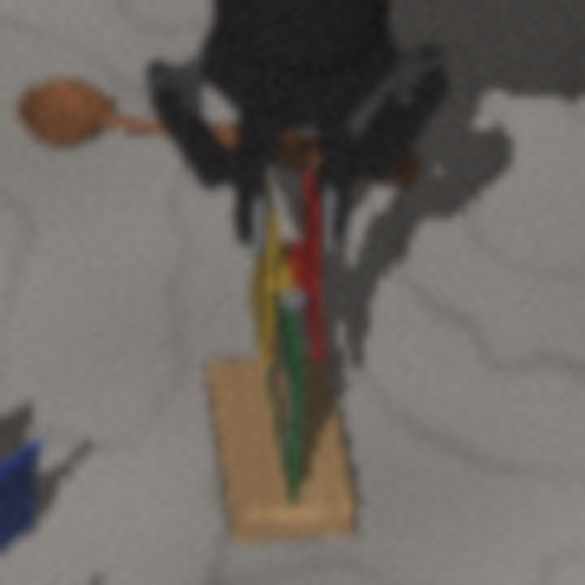

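The card (column 311) runs midway between the jaw ends (columns 284 and 335). In the side view the yellow jaw reaches down on one side of the card and the red jaw on the other. The tool's sideways force is near zero, so I'm handing it in.

```bash
python3 - <<'E'
from rig import *
print(close_job()); s=observe(); print(s["time_s"],s["position"],s["grip_width"],s["ft_force"])
E
```

```text
the job is handed in; nothing more can be done
None
the job is handed in; nothing more can be done
```

I squeezed the red-and-yellow clip open at 30 N, until the handles stood parallel, and lifted it straight off its rest. I then turned it into line with the green card and lowered it over the middle of the top edge. It was handed in about 11.5 s into the run, still held squeezed open; no verdict is reported.

**Last checks, just before handing in:**
- **Opening:** the grip was 22.9 mm, a little under the 24 mm stated for fully squeezed handles.
- **Centring:** the card lay within about 0.1 mm of the clip's mid-plane, in line to about 0.1°. Along the edge, the tool was within about 1 mm of the middle.
- **Jaw depth:** the jaw tips were about 14 mm below the card's top edge. I worked this out from how the clip sits in the gripper; I did not see the tips directly.
- **Contact:** the sideways force on the tool was near zero, and the pictures show the card clear of both jaws.
- **Other objects:** none looked moved in the wrist and side pictures. I saved the last top picture but did not view it.

**What disagreed:**
- My rough first fix of the clip from the top camera was about 4 mm off the wrist camera's; I used the wrist camera's.
- My estimates of how far the pin sits below the tool tip ranged from 17.2 to 18.7 mm, well within the margin.
- While squeezing on the rest, the gripper pushed the clip down onto the plate with about 14 N. That was gone once it was lifted.

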